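# Close up the garnish bin and hold its shutter flush on the sloped mouth

### The job

Close up the small metal garnish bin: set the loose round cover on its round filling collar so that it sits seated and level, and let go of it. Then pick up the shutter plate by its rib, tilt it to match the sloped mouth of the bin and hold it there, centred over the opening with its long side running down the slope, flush all round and pressed on with a steady push of about 5 to 20 N; finish while still gripping and pressing it. Leave the other things where they stand.

Things in the scene. Friction and masses are not known exactly. Their poses are not given: they have to be found in the camera images.
- hopper_rim (a point): Centre of the top rim of the bin's round filling collar: upright open tube, 84 mm outside, 76 mm inside diameter, rim 170 mm above the table. The bin is fixed. z up; x points away from the mouth, which is on the -x side; y level, to the left. The base plate reaches 173 mm from here towards -x, 52 mm towards +x, 62 mm to either side.
- mouth_face (a point): Centre of the bin's sloped mouth, in the plane of its flat face: metal frame 94 mm (x, up the slope) by 74 mm (y, level), opening 70 x 50 mm. z points out of the face, up and towards the robot. It leans 0.16 to 0.44 rad from level, different each time; its stiff side pivots, 14 mm below the face, do not give to a push near the middle. About 118 mm above the table.
- cover_grip (a point): Middle of the knob of the loose round cover, half-way up the knob. Aluminium disc 94 mm diameter, 4 mm thick; black upright knob 22 mm diameter, 40 mm tall; below the disc a locating plug, 66 mm diameter, 6 mm deep, drops inside the collar. The disc's underside (rests on the rim) is 24 mm below this point, the plug's underside 30 mm. z up. Lies plug down on the table, about 0.15 kg.
- shutter_grip (a point): Middle of the rib of the shutter plate, half-way up the rib. Flat aluminium plate 110 mm (x) by 84 mm (y), 5 mm thick; in its middle an upright black rib handle 44 mm long (x), 14 mm thick (y), 46 mm tall. The plate's flat underside is 28 mm below this point; z points up out of the rib. Lies flat on the table, about 0.16 kg.
- cover: The loose round cover; origin at the centre of the plug's underside, z up.
- shutter: The shutter plate; origin at the centre of its underside, axes as at its rib.
- hopper: The garnish bin, fixed to the table: grey base plate, aluminium tub, round collar at the back, sloped mouth in front. Origin on the table, 58 mm in front of the collar's axis; axes as at the rim.
- sauce_pot_c: Bystander: small empty steel pot, 62 mm diameter, 30 mm tall; origin at the centre of its underside. To be left alone.
- label_roll: Bystander: cream roll of labels lying flat, 68 mm diameter, 35 mm tall; origin at the centre of its underside. To be left alone.

How it is judged:
By the outcome, as a careful person would: the job done as asked, in the order asked, and still so for the second after the job is handed in, while the arm keeps its last pose, push and grip.
It also fails if it takes over 59 s, if anything falls off the work surface, if the arm or the gripper's body presses on something with over 40 N, if the wrist force passes 120 N, or if a joint passes its speed limit or range.

### The arm

A 6-joint arm with a two-finger parallel gripper is mounted at the origin on the work surface; the furniture and walls round the work are solid. World frame = base frame: x ahead of the robot, y to its left, z up, the work surface at z = 0. Lengths are in mm, angles in rad, forces in N, time in s.
With the tool pointing down it reaches from about 275 to 825 mm from the base axis. Payload 4.9 kg.
Tool frame: the origin (TCP) lies at the very end of the fingers, on their centre line; the grasp point (between the pads) lies 19 mm behind it; z points along the fingers, y is the direction in which the jaws open and shut (so a half turn about z gives the same grasp; the last joint's range is limited). The gripper opens to 85 mm and grips with 20 to 120 N. Pads are 22 mm wide; open, the fingers measure 114 mm over their backs; the gripper's body (76 mm by 85 mm) begins 54 mm behind the grasp point. The pads swing forward as they close: fully open they stand 13 mm farther back than shut.
Start: joints at [-1.397, 0.326, -0.193, 1.052, 0, 1.437], TCP at [166.641, -524.165, 231.281] pointing down, gripper open.
Joint ranges: [-2.65, 2.65], [-0.97, 1.79], [-1.3, 1.35], [-1.93, 2.1], [-1.47, 1.37], [-3.14, 3.14]. Speed limits (rad/s): [2.57, 2.57, 3.14, 3.14, 3.14, 3.14].

### API

Orientations are given as [roll, pitch, yaw] about the fixed x, y, z axes, in that order (R = Rz(yaw) Ry(pitch) Rx(roll)).
In Python, from bench import bot, solve_ik, imaging gives the robot as it stands. Calls block until the motion is done:
- bot.move_ptp(position, orientation): joint-space move of the TCP to a pose.
- bot.movel(position, rot=None, max_speed=150, threshold=None): straight line of the TCP; rot=None keeps the orientation; max_speed is the mean speed in mm/s. With threshold (N) it stops when the force on the tool has changed by that much, and returns True; else False.
- bot.move_j(angles): joint-space move.
- bot.grip(opening, effort=None): opening from 0.0 (shut) to 1.0 (fully open); effort is the grip in N (None keeps the last); returns when the fingers have stopped.
- bot.dwell(seconds).
- solve_ik(position, orientation): joint angles nearest the present ones, or None.
- bot.get_state(): the state.
- imaging.capture(name): name is "scene" or "top" or "wrist"; returns the picture (384x512x3 uint8, blue, green, red); there is no depth.
- imaging.camera_model(name): a dict with "K" (3x3 intrinsics, pixels), "k1" (the pictures are not rectified: a ray, as slopes to the right and down, at radius r is drawn at 1 + k1 r^2 times it, then the intrinsics apply), "position" and "rotation" of the camera in the world. Camera axes: x right, y up, looking along -z (the intrinsics and any distortion apply to the point x, -y, -z); pixel columns grow to the right and rows downward; lengths in mm; the calibration is good to about 2 mm. A picture is of the moment at which its call begins: read the wrist's pose just before it. camera_model takes no time and is no camera call; for the wrist camera it gives the pose at the moment of the call.
A pose or a line that the arm cannot do raises bot.IKError and nothing moves.
- bot.sign_off(): hands the job in, once; it reports no verdict.
The state is a dict: "t": time; "qpos": joint angles; "joint_velocities": joint speeds; "effort": joint torques, N m; "tcp_pos": TCP position; "orientation": TCP orientation; "contact_force": force on the tool from outside, world axes, zero at the start; "wrist_torque": the same for the moment, N m; "opening": opening from 0.0 (shut) to 1.0 (fully open).
Only numpy, scipy, OpenCV 4.12 (cv2) and the standard library are available. Lean on these libraries where they do the work, as an engineer would, in place of code of your own. Each camera call takes 0.05 s, during which the arm holds its last target. There are 200 camera calls.

## Working session

There is one attempt and no reset: what is moved stays moved. The work goes in short steps, each a Python script; the robot and the scene stay as the last script left them, time stands still between calls to the robot, and variables do not carry over. Pictures are saved under pics/ and viewed, about 8 in all and at most 12, crops included, and the job is handed in when it is done.

```bash
ls; mkdir -p pics; python3 - <<'E'
from bench import bot, solve_ik, imaging
import cv2, numpy as np
for n in ("scene","top"):
    im=imaging.capture(n); cv2.imwrite(f"pics/{n}0.png",im)
    m=imaging.camera_model(n); print(n,m)
print(bot.get_state()['t'])
a=cv2.imread("pics/scene0.png");b=cv2.imread("pics/top0.png")
E
```

```text
pics
scene {'K': array([[410.14805526,   0.        , 248.84536899],
       [  0.        , 410.14805526, 195.50920687],
       [  0.        ,   0.        ,   1.        ]]), 'k1': -0.1195456139485666, 'position': array([899.36684015, 584.50125555, 909.54707247]), 'rotation': array([ 6.73052980e-01, -1.46318556e-05,  2.47849793e+00])}
top {'K': array([[432.99957848,   0.        , 258.7516841 ],
       [  0.        , 432.99957848, 197.53263802],
       [  0.        ,   0.        ,   1.        ]]), 'k1': -0.09426206781595174, 'position': array([ 451.41896733,  112.75359092, 1125.79579828]), 'rotation': array([ 0.07296711,  0.02677608, -1.56930219])}
0.1
```

View pics/scene0.png

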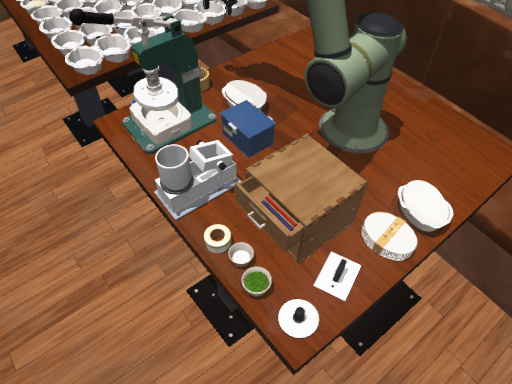

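View pics/top0.png

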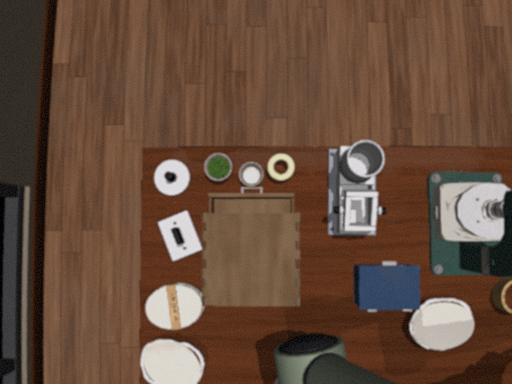

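The scene view shows the cover (knob at ~299,314), the shutter (rib ~340,270), and the bin (collar ~172,165, mouth ~212,153). In the top view these are the cover ~(171,177), shutter ~(180,236), collar ~(363,160), and mouth ~(360,211). A wooden cabinet stands between them.

```bash
cat > h.py <<'E'
from bench import bot, solve_ik, imaging
import cv2, numpy as np
from scipy.spatial.transform import Rotation as R
def cam(n):
    m=imaging.camera_model(n); m=dict(m)
    r=np.array(m["rotation"],float)
    m["R"]=r if r.shape==(3,3) else R.from_euler("xyz",r).as_matrix()
    return m
def proj(m,P):
    p=(np.atleast_2d(P)-m["position"])@m["R"]
    s=np.c_[p[:,0]/-p[:,2],-p[:,1]/-p[:,2]]
    s=s*(1+m["k1"]*(s**2).sum(1,keepdims=True))
    return s@m["K"][:2,:2].T+m["K"][:2,2]
def ray(m,uv):
    d=(np.array(uv,float)-m["K"][:2,2])/m["K"][0,0]
    s=d.copy()
    for _ in range(20): s=d/(1+m["k1"]*(s@s))
    return m["R"]@np.array([s[0],-s[1],-1.])
def onz(m,uv,z):
    v=ray(m,uv); return m["position"]+v*(z-m["position"][2])/v[2]
def tri(obs):
    A=np.zeros((3,3));b=np.zeros(3)
    for m,uv in obs:
        v=ray(m,uv);v/=np.linalg.norm(v);M=np.eye(3)-np.outer(v,v);A+=M;b+=M@m["position"]
    return np.linalg.solve(A,b)
E
python3 - <<'E'
from h import *
np.set_printoptions(precision=1,suppress=True)
t=cam("top");s=cam("scene")
print("cover knob",onz(t,(171,177),44),onz(s,(299,312),44), "disc",onz(t,(171.5,177.5),10),onz(s,(299,319),10))
print("rib",onz(t,(180,236),51),onz(s,(340,266),51))
print("collar",onz(t,(363,161),170),onz(s,(172,155),170))
print("mouth",onz(t,(361,211),118),onz(s,(212,153),118))
print("pot/roll",onz(t,(251,174),30),onz(t,(281,167),35),"salt/green",onz(t,(218,167),30))
print("cabinet top", [tri([(t,a),(s,b)]) for a,b in [((204,213),(301,247)),((300,214),(243,164))]])
w=cam("wrist");print(w["position"],w["R"],w["K"][0,0])
a=cv2.imread("pics/top0.png");b=cv2.imread("pics/scene0.png")
c=cv2.resize(a[135:265,140:400],None,fx=3,fy=3,interpolation=2)
cv2.imwrite("pics/c1.png",c)
E
```

```text
cover knob [582.9 364.8  44. ] [590.5 370.1  44. ] disc [585.7 371.4  10. ] [589.8 374.4  10. ]
rib [433.8 338.1  51. ] [439.2 347.   51. ]
collar [602.7 -93.7 170. ] [ 608.6 -102.1  170. ]
mouth [493.5 -98.2 118. ] [499.  -89.5 118. ]
pot/roll [591.7 162.1  30. ] [608.8  85.7  35. ] salt/green [610.  246.8  30. ]
cabinet top [array([493. , 268.9,  91.2]), array([488.6,  44.5, 180.3])]
[ 229.4 -503.8  374. ] [[ 0.3  0.9  0.2]
 [-1.   0.3  0.1]
 [-0.  -0.3  1. ]] 285.99036840221044
```

View pics/c1.png

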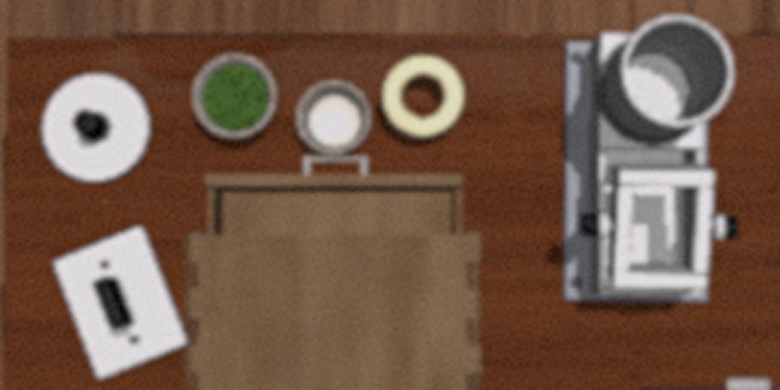

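The crop shows the cover disc centred near (95,127). The shutter corners are at (143,226), (188,345), (98,380) and (53,262), so its yaw is about 0.36. The bin axes are nearly aligned with the world, with the collar ring at (677,72) and the mouth frame around (665,230). Next I'll retract upward and look at the bin with the wrist camera on the way.

```bash
python3 - <<'E'
from h import *
np.set_printoptions(precision=3,suppress=True)
s=bot.get_state(); print(s['orientation'],s['contact_force'])
o=R.from_euler("xyz",s['orientation']).as_matrix();print(o)
w=cam("wrist"); print("cam offset in tool",o.T@(w["position"]-s["tcp_pos"]), "cam R in tool\n",o.T@w["R"])
for yaw in (0,np.pi):
  for p in ([430,-95,380],[585,368,300],[450,340,330],[436,342,40],[605,-97,200],[585,368,30]):
    print(yaw,p,solve_ik(p,[np.pi,0,yaw]))
bot.movel([170,-400,400],max_speed=250)
print(bot.get_state()['t'],bot.get_state()['qpos'])
E
```

```text
[-3.14  -0.     0.308] [-0.691 -0.267  0.188]
[[ 0.953  0.303 -0.   ]
 [ 0.303 -0.953  0.001]
 [ 0.    -0.002 -1.   ]]
cam offset in tool [  65.941   -0.072 -143.357] cam R in tool
 [[ 0.001  0.966  0.26 ]
 [ 1.    -0.001  0.001]
 [ 0.001  0.26  -0.966]]
0 [430, -95, 380] [-0.385  0.059 -0.15   1.362  0.     2.756]
0 [585, 368, 300] [ 0.455  0.583  0.384  1.372  0.    -2.687]
0 [450, 340, 330] [ 0.516  0.31   0.036  1.297  0.    -2.625]
0 [436, 342, 40] [ 0.532  0.534 -0.418  0.619  0.    -2.61 ]
0 [605, -97, 200] [-0.279  0.463 -0.067  1.041  0.     2.862]
0 [585, 368, 30] [ 0.455  0.754 -0.012  0.805  0.    -2.687]
3.141592653589793 [430, -95, 380] [-0.385  0.059 -0.15   1.362  0.    -0.385]
3.141592653589793 [585, 368, 300] [0.455 0.583 0.384 1.372 0.    0.455]
3.141592653589793 [450, 340, 330] [0.516 0.31  0.036 1.297 0.    0.516]
3.141592653589793 [436, 342, 40] [ 0.532  0.534 -0.418  0.619  0.     0.532]
3.141592653589793 [605, -97, 200] [-0.279  0.463 -0.067  1.041  0.    -0.279]
3.141592653589793 [585, 368, 30] [ 0.455  0.754 -0.012  0.805  0.     0.455]
1.0917 [-1.339  0.048 -0.115  1.409 -0.     1.495]
```

```bash
cat >> h.py <<'E'
D=[np.pi,0,np.pi]
def snap(name):
    bot.dwell(0.15); m=cam("wrist"); im=imaging.capture("wrist"); cv2.imwrite(f"pics/{name}.png",im)
    np.save(f"pics/{name}.npy",m,allow_pickle=True); return im,m
def load(name): return np.load(f"pics/{name}.npy",allow_pickle=True).item()
E
python3 - <<'E'
from h import *
bot.move_ptp([300,-110,420],D)
bot.move_ptp([450,-95,330],D); a,_=snap("b1")
bot.movel([540,-95,330],max_speed=250); b,_=snap("b2")
bot.movel([540,-30,330],max_speed=250); snap("b3")
c=np.vstack([a[60:360],b[60:360]]); cv2.imwrite("pics/bv.png",c)
print(bot.get_state()['t'])
E
```

```text
5.1417
```

View pics/bv.png

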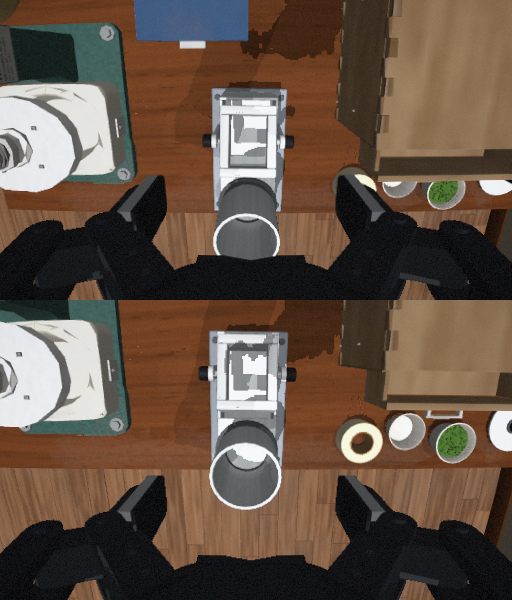

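Both wrist views show the mouth frame, the side pivots (b1 x≈206 and 290) and the collar rim (b2 centre ≈(245,475) in the stacked picture). I'll enlarge them to read the corners.

```bash
python3 - <<'E'
import cv2,numpy as np
def crop(n,x0,y0,w,h):
    c=cv2.imread(f"pics/{n}.png")[y0:y0+h,x0:x0+w]
    c=cv2.resize(c,None,fx=5,fy=5,interpolation=cv2.INTER_CUBIC)
    for i in range(0,w,10): cv2.line(c,(i*5,0),(i*5,4 if i%50 else 12),(0,0,255),1)
    for i in range(0,h,10): cv2.line(c,(0,i*5),(4 if i%50 else 12,i*5),(0,0,255),1)
    return c
cv2.imwrite("pics/bc.png",np.hstack([crop("b1",205,140,80,110),crop("b2",205,80,80,110)]))
E
```

```text
(no output)
```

View pics/bc.png

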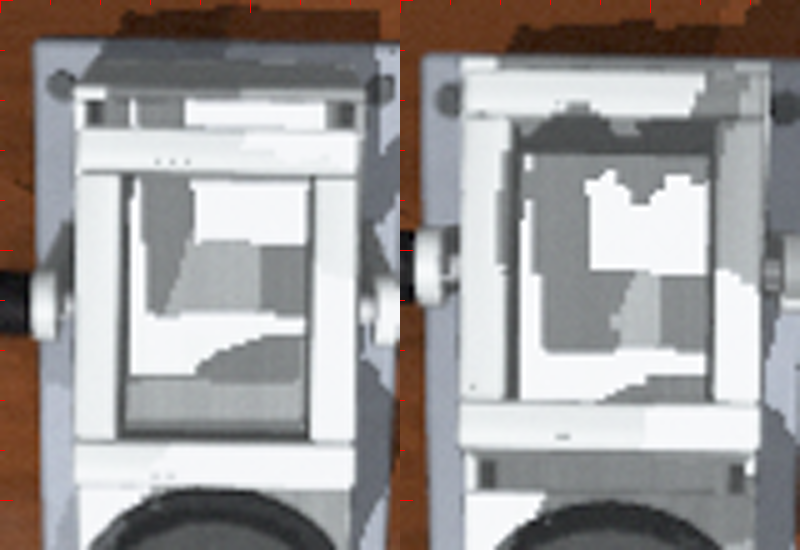

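Frame corners read in the left crop: outer (75,132), (361,132), (355,487), (75,485); opening (122,174), (313,176), (308,440), (118,438). In the right crop: outer x 463–768 and y 70–451; opening (515,118)–(713,402). I'll fit the mouth pose from both views and find the collar ring by brightness.

```bash
python3 - <<'E'
from h import *
from scipy.optimize import least_squares, minimize
np.set_printoptions(precision=2,suppress=True)
m1,m2,m3=load("b1"),load("b2"),load("b3")
# order: low-slope(-x): image top ; left=-y
P=np.array([[-47,-37],[-47,37],[47,37],[47,-37],[-35,-25],[-35,25],[35,25],[35,-25]],float)
u1=np.array([[75,132],[361,132],[356,487],[75,485],[122,174],[313,176],[309,440],[119,438]])/5+[205,140]-.4
u2=np.array([[463,70],[769,72],[760,452],[460,450],[516,118],[714,120],[714,402],[516,402]])/5+[205-80,80]-.4
def pose(p):
    M=(R.from_euler("z",p[3])*R.from_euler("y",-p[4])).as_matrix(); return M
def pts(p): return p[:3]+np.c_[P,np.zeros(8)]@pose(p).T
def f(p,ms=((m1,u1),(m2,u2))): return np.concatenate([(proj(m,pts(p))-u).ravel() for m,u in ms])
for w in (((m1,u1),(m2,u2)),((m1,u1),),((m2,u2),)):
    r=least_squares(f,[495,-95,118,0,.3],args=(w,),loss="soft_l1"); J=np.linalg.inv(r.jac.T@r.jac)
    print(r.x, "rms",np.sqrt((r.fun**2).mean()),"sd",np.sqrt(np.diag(J))*.5)
    if len(w)==2: print(r.fun.reshape(2,8,2).round(1).tolist())
th=np.linspace(0,2*np.pi,180)
ims=[cv2.GaussianBlur(cv2.imread(f"pics/{n}.png",0),(0,0),1.0).astype(np.float32) for n in("b2","b3","b1")]
def score(p,sel):
    t=0
    for i in sel:
        for r,sg in((40,1),(45,-.5),(35,-.5)):
            q=proj((m2,m3,m1)[i],np.c_[p[0]+r*np.cos(th),p[1]+r*np.sin(th),0*th+170]).astype(np.float32)
            t-=sg*cv2.remap(ims[i],q[None,:,0].copy(),q[None,:,1].copy(),1).mean()
    return t
for sel in([0],[1],[2],[0,1]):
    g=min(((score((x,y),sel),x,y) for x in range(590,625,3) for y in range(-115,-75,3)))
    print(sel,minimize(score,g[1:],args=(sel,),method="Nelder-Mead").x,g[0])
E
```

```text
[493.3  -98.88 116.26  -0.01   0.24] rms 0.420117986944536 sd [0.28 0.18 0.9  0.   0.02]
[[[0.4, -1.1], [-0.2, -0.6], [-0.0, -0.1], [0.0, -0.1], [0.1, -0.2], [0.1, -0.3], [0.4, 0.2], [0.4, 0.3]], [[0.3, -0.1], [-0.8, 0.1], [0.3, 0.4], [0.2, 0.3], [-0.7, 0.1], [0.4, 0.0], [-0.1, 0.5], [-1.2, 0.2]]]
[494.03 -99.07 115.49  -0.01   0.2 ] rms 0.28089474832575767 sd [0.59 0.24 2.09 0.   0.05]
[493.28 -98.69 114.07  -0.01   0.22] rms 0.40125372279163135 sd [0.38 0.26 2.42 0.   0.04]
[0] [ 609.21 -101.3 ] -79.90027
[1] [ 609.23 -101.49] -68.68636
[2] [ 609.47 -101.2 ] -56.666378
[0, 1] [ 609.21 -101.43] -148.58664
```

Collar at (609.2, −101.4) agrees across three views. The mouth is at (493.3, −98.9, 116), with yaw ≈ −0.015 and tilt ≈ 0.24, which I'll refine later. Now for the loose parts.

```bash
python3 - <<'E'
from h import *
bot.movel([540,350,330],max_speed=300); a,m=snap("p1")
print(bot.get_state()['t'],proj(m,[585,368,44]),proj(m,[436,342,51]))
cv2.imwrite("pics/p1c.png",cv2.resize(a[30:330,150:400],None,fx=2,fy=2,interpolation=2))
E
```

```text
6.7583 [[262.73863094 188.55169606]] [[245.36642075  86.99984987]]
```

View pics/p1c.png

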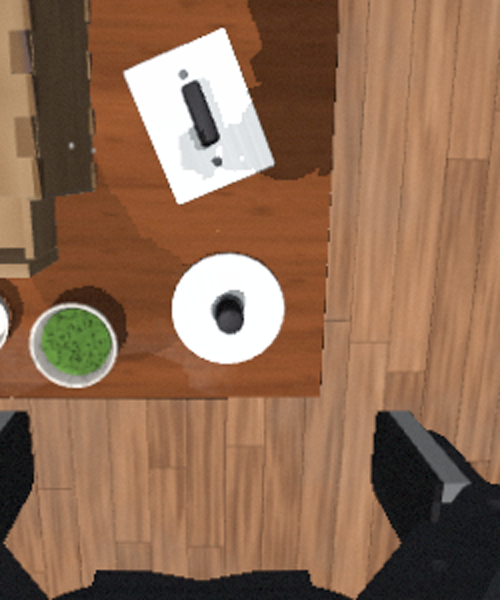

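Disc centre at crop (228,308), knob top (230,317). Plate corners are (124,72), (223,28), (274,164) and (181,204), with the two screws at (183,74) and (217,161) along its long axis.

```bash
python3 - <<'E'
from h import *
np.set_printoptions(precision=1,suppress=True)
m=load("p1"); F=lambda u:np.array(u)/2+[150,30]-.25
print("disc",onz(m,F((228.5,308)),10),"knobtop",onz(m,F((230,317)),50))
q=np.array([onz(m,F(c),5) for c in((124,72),(223,28),(274,164),(181,204))])
print(q,q.mean(0),[np.linalg.norm(q[i]-q[i-1]) for i in range(4)])
e=(q[2]-q[1]+q[3]-q[0]);print("yaw",np.arctan2(e[1],e[0]))
s=[onz(m,F(c),5) for c in((183,74),(217,161))];d=s[1]-s[0];print("screws",np.mean(s,0),np.arctan2(d[1],d[0]))
c=[onz(m,F(c),49) for c in ((34,190),(30,5),(95,190))];print("cabinet edge",onz(m,F((35,200)),170),onz(m,F((95,190)),0))
print("green",onz(m,F((74,345)),30))
E
```

```text
disc [585.5 371.5  10. ] knobtop [583.  370.8  50. ]
[[400.3 289.8   5. ]
 [368.9 365.6   5. ]
 [469.2 406.7   5. ]
 [500.5 332.6   5. ]] [434.7 348.7   5. ] [np.float64(109.03836713443062), np.float64(81.98008687580376), np.float64(108.40523528311432), np.float64(80.39600970859648)]
yaw 0.3965087461462234
screws [434.5 348.3   5. ] 0.38534993166036846
cabinet edge [488.9 262.  170. ] [489.3 262.8   0. ]
green [611.4 245.2  30. ]
```

```bash
python3 - <<'E'
from h import *
np.set_printoptions(precision=2,suppress=True)
def st(l): s=bot.get_state(); print(l,round(s['t'],2),s['tcp_pos'],s['contact_force'],s['wrist_torque'],round(s['opening'],3))
x,y=584.3,371.2
bot.grip(0.7,50)
bot.movel([x,y,110],D,max_speed=250)
st("hover")
print(bot.movel([x,y,14],max_speed=80,threshold=6)); st("down")
bot.grip(0.0,50); st("grip")
bot.movel([x,y,40],max_speed=60); bot.dwell(.2); st("lift")
a,m=snap("g1"); cv2.imwrite("pics/g1c.png",a)
E
```

```text
hover 8.19 [585.08 371.64 111.63] [ 1.01  1.11 -0.09] [-0.02 -0.04  0.05] 0.702
False
down 9.54 [584.83 371.47  14.76] [-0.37  0.11 -0.11] [-0.04 -0.04  0.01] 0.698
grip 9.97 [584.65 371.37  14.59] [-0.92 -0.76  3.7 ] [-0.13  0.01 -0.04] 0.247
lift 10.76 [583.9  371.03  39.48] [ 0.3   0.24 -1.2 ] [-0.03  0.   -0.01] 0.243
```

View pics/g1c.png

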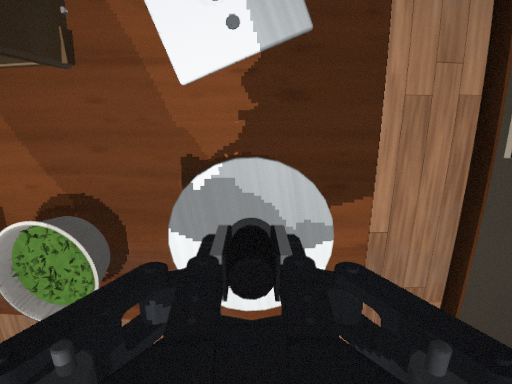

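The cover is held between the pads, with the disc centred under the tool at about (251,233). I'll carry it over the cabinet to the collar.

```bash
python3 - <<'E'
from h import *
np.set_printoptions(precision=2,suppress=True)
def st(l): s=bot.get_state(); print(l,round(s['t'],2),s['tcp_pos'],s['contact_force'],s['wrist_torque'],round(s['opening'],3))
m=load("g1");s=bot.get_state()['tcp_pos']; th=np.linspace(0,6.28,200)
for dx in(-2,0,2):
    q=proj(m,np.c_[s[0]+dx+47*np.cos(th),s[1]+47*np.sin(th),0*th+s[2]-4]);print(dx,q.min(0),q.max(0))
x,y=609.2,-101.4
bot.movel([584.3,371.2,310],max_speed=250)
bot.movel([x,y,310],max_speed=300)
bot.movel([x,y,198],max_speed=150); bot.dwell(.3); st("above")
c=imaging.capture("scene");cv2.imwrite("pics/s2.png",cv2.resize(c[100:220,120:270],None,fx=4,fy=4,interpolation=2))
snap("w2")
E
```

```text
-2 [165.8  148.72] [334.5  305.51]
0 [166.09 152.61] [334.21 308.3 ]
2 [166.38 156.48] [333.92 311.06]
above 15.12 [ 609.6  -101.53  198.73] [ 0.33  0.48 -0.89] [ 0.05  0.03 -0.01] 0.243
```

View pics/s2.png

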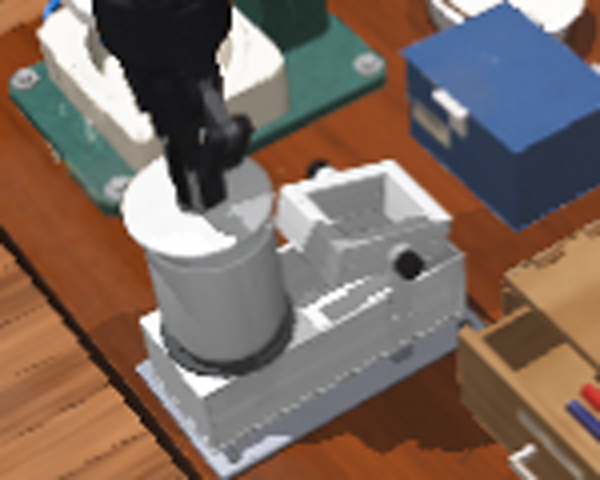

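The scene view shows the cover held level above the collar, and the wrist picture put the disc about +1.5 mm ahead in x. I'll correct that, seat it and release.

```bash
python3 - <<'E'
from h import *
np.set_printoptions(precision=2,suppress=True)
def st(l): s=bot.get_state(); print(l,round(s['t'],2),s['tcp_pos'],s['contact_force'],s['wrist_torque'],round(s['opening'],3))
x,y=607.8,-101.4
bot.movel([x,y,188],max_speed=60)
print(bot.movel([x,y,172],max_speed=25,threshold=6)); st("seat")
z=bot.get_state()['tcp_pos'][2]
bot.grip(0.6); st("open")
bot.movel([x,y,z+70],max_speed=150)
bot.movel([540,-101,330],max_speed=250)
a,m=snap("w3"); st("up")
bot.movel([420,-101,300],max_speed=250); b,_=snap("w4")
c=np.hstack([cv2.resize(a[110:290,185:325],None,fx=2.8,fy=2.8,interpolation=2),cv2.resize(b[110:290,185:325],None,fx=2.8,fy=2.8,interpolation=2)])
cv2.imwrite("pics/w34.png",c); print(c.shape)
E
```

```text
True
seat 16.14 [ 608.03 -101.45  178.59] [-0.29  0.55  4.67] [0.07 0.11 0.02] 0.244
open 16.54 [ 607.13 -101.19  177.25] [-0.34 -1.13 -0.55] [ 0.04 -0.03 -0.03] 0.6
up 17.94 [ 540.   -100.82  327.94] [-0.32 -0.11 -0.37] [-0.02 -0.02  0.02] 0.599
(504, 784, 3)
```

View pics/w34.png

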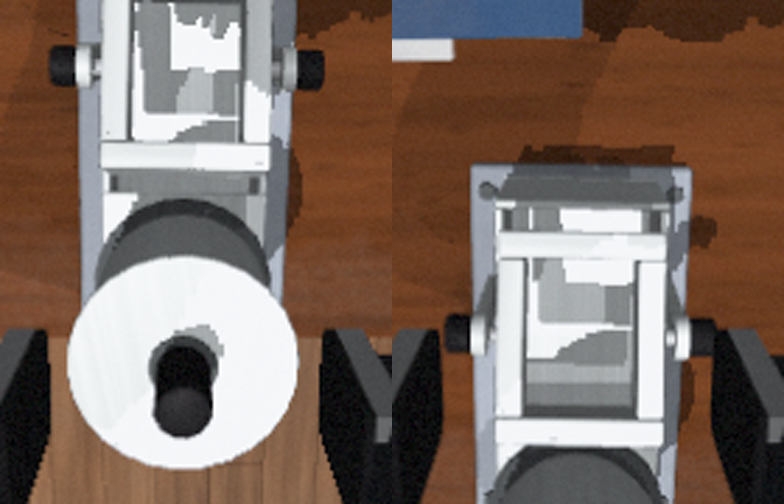

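The cover sits on the collar: it stopped at TCP z 178.6 against an expected 178, and the disc is round and centred. Next, an oblique side view of the mouth to pin down its tilt.

```bash
python3 - <<'E'
from h import *
np.set_printoptions(precision=2,suppress=True)
m=load("w3"); print("disc",onz(m,np.array((182.5,361))/2.8+(185,110)-.3,174))
t=0.55
M=np.c_[[0,np.cos(t),-np.sin(t)],[1,0,0],[0,-np.sin(t),-np.cos(t)]]
o=R.from_matrix(M).as_euler("xyz"); print(np.linalg.det(M),o)
p=[493,-41,215]; print(solve_ik(p,o))
bot.move_ptp(p,o)
a,m=snap("v1"); print(bot.get_state()['t'],proj(m,[493,-99,116]))
u=proj(m,[493,-99,116])[0].astype(int); print(u)
x0,y0=u[0]-80,u[1]-60; print(x0,y0)
cv2.imwrite("pics/v1c.png",cv2.resize(a[y0:y0+120,x0:x0+160],None,fx=5,fy=5,interpolation=2))
E
```

```text
disc [ 607.98 -100.96  174.  ]
0.9999999999999999 [3.14 0.55 1.57]
[ 0.09  0.31 -0.38  0.93 -0.55  1.67]
20.7917 [[250.19 185.44]]
[250 185]
170 125
```

View pics/v1c.png

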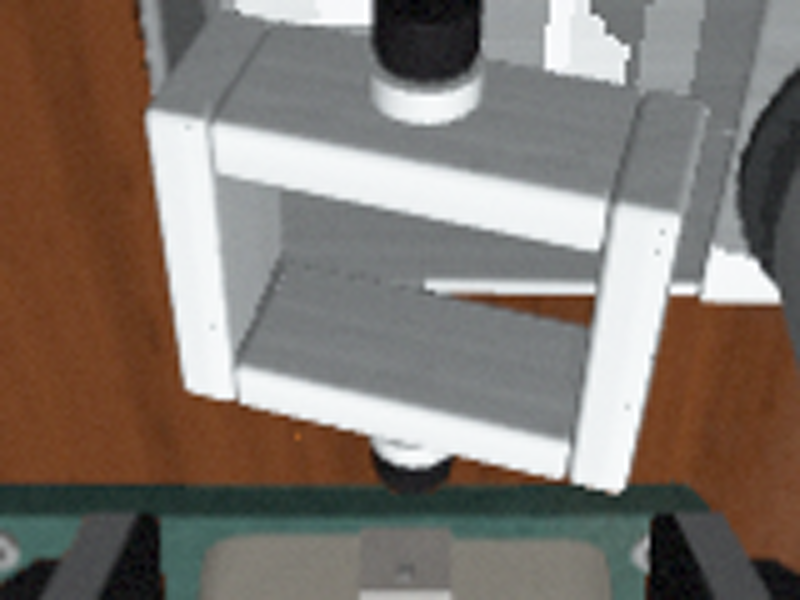

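Side-view face corners: (148,110), (681,212), (624,493), (186,390). Opening corners: (218,178), (603,250), (577,442), (240,366). The slope is clearly visible, so I'll run a joint fit over all three views.

```bash
python3 - <<'E'
from h import *
from scipy.optimize import least_squares
np.set_printoptions(precision=3,suppress=True)
m1,m2,m3=load("b1"),load("b2"),load("v1")
P=np.array([[-47,-37],[-47,37],[47,37],[47,-37],[-35,-25],[-35,25],[35,25],[35,-25]],float)
u1=np.array([[75,132],[361,132],[356,487],[75,485],[122,174],[313,176],[309,440],[119,438]])/5+[205,140]-.4
u2=np.array([[463,70],[769,72],[760,452],[460,450],[516,118],[714,120],[714,402],[516,402]])/5+[125,80]-.4
u3=np.array([[186,390],[148,110],[681,212],[624,493],[240,366],[218,178],[603,250],[577,442]])/5+[170,125]-.4
pts=lambda p:p[:3]+np.c_[P,np.zeros(8)]@(R.from_euler("z",p[3])*R.from_euler("y",-p[4])).as_matrix().T
f=lambda p,ms:np.concatenate([(proj(m,pts(p))-u).ravel() for m,u in ms])
for n,w in (("all",((m1,u1),(m2,u2),(m3,u3))),("v1",((m3,u3),))):
    r=least_squares(f,[495,-95,118,0,.3],args=(w,),loss="soft_l1"); J=np.linalg.inv(r.jac.T@r.jac)
    print(n,r.x,"rms",np.sqrt((r.fun**2).mean()),"sd",np.sqrt(np.diag(J))*.5)
    print(r.fun.reshape(-1,8,2)[-1].round(1).tolist())
E
```

```text
all [492.872 -99.072 118.24   -0.008   0.284] rms 0.5499376651318498 sd [0.139 0.174 0.286 0.003 0.006]
[[0.0, 0.2], [-1.1, -0.5], [0.9, -0.1], [1.0, -0.0], [-1.0, -0.3], [-1.0, -0.9], [0.1, 0.3], [-0.3, -0.2]]
v1 [ 493.076 -101.66   115.903   -0.011    0.28 ] rms 0.398528895400113 sd [0.184 0.769 0.78  0.006 0.008]
[[0.6, 0.2], [-0.2, 0.2], [0.4, 0.3], [0.6, -0.4], [-0.5, -0.3], [-0.2, -0.3], [-0.1, 0.6], [-0.6, -0.4]]
```

The tilt is now 0.28 rad, yaw about −0.01, and the mouth centre is (493, −99.5, 118), as expected. Next I'll grasp the shutter.

```bash
python3 - <<'E'
from h import *
np.set_printoptions(precision=2,suppress=True)
def st(l): s=bot.get_state(); print(l,round(s['t'],2),s['tcp_pos'],s['contact_force'],s['wrist_torque'],round(s['opening'],3))
x,y=434.6,348.4; O=[np.pi,0,np.pi+.388-2*np.pi]
print(solve_ik([x,y,9],O))
bot.movel([480,-41,320],D,max_speed=300)
bot.grip(0.5,90)
bot.movel([x,y,320],O,max_speed=300)
bot.movel([x,y,75],max_speed=200); st("hover")
print(bot.movel([x,y,9],max_speed=60,threshold=6)); bot.dwell(.2); st("down")
bot.grip(0.0,90); bot.dwell(.2); st("grip")
bot.movel([x,y,60],max_speed=80); bot.dwell(.2); st("lift")
a,m=snap("g2"); cv2.imwrite("pics/g2c.png",a)
E
```

```text
[ 0.54  0.58 -0.43  0.56  0.    0.16]
hover 25.67 [435.4  348.75  76.02] [-0.15 -0.35  0.12] [-0.   -0.03 -0.01] 0.504
False
down 27.12 [434.84 348.57   9.37] [-0.36 -0.41 -0.12] [ 0.03 -0.04 -0.02] 0.501
grip 27.68 [434.79 348.46   9.3 ] [-0.91 -1.1   4.48] [-0.14  0.16  0.01] 0.151
lift 28.68 [434.15 348.15  59.38] [-0.78  0.55 -1.76] [ 0.03 -0.08  0.  ] 0.157
```

View pics/g2c.png

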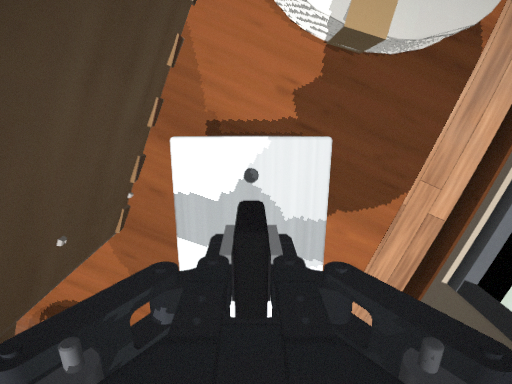

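```bash
cat >> h.py <<'E'
a_,psi=0.283,-0.012
MM=(R.from_euler("z",psi)*R.from_euler("y",-a_)).as_matrix()
nrm=MM[:,2]; MC=np.array([493.,-99.3,118.0])
OT=R.from_matrix(np.c_[-MM[:,0],MM[:,1],-nrm]).as_euler("xyz")
E
python3 - <<'E'
from h import *
np.set_printoptions(precision=2,suppress=True)
def st(l): s=bot.get_state(); print(l,round(s['t'],2),s['tcp_pos'],s['contact_force'],s['wrist_torque'],round(s['opening'],3))
s=bot.get_state(); m=load("g2"); T=R.from_euler("xyz",s['orientation']).as_matrix()
e=[T.T@(onz(m,u,s['tcp_pos'][2]-4.3)-s['tcp_pos']) for u in((170.5,137),(331.5,137))]; print("edge in tool (x expect 55, y +-42)",e)
dx=e[0][0]/2+e[1][0]/2-55; print("dx",dx)
bot.movel([434.6,348.4,320],max_speed=300)
p=MC+nrm*60
print(OT,solve_ik(p,OT))
bot.movel([450,-99,330],D,max_speed=320)
bot.movel(p,OT,max_speed=200); bot.dwell(.4); st("hover")
s=bot.get_state(); print("orient err",(R.from_euler("xyz",OT).inv()*R.from_euler("xyz",s['orientation'])).as_rotvec(), "pos err",s['tcp_pos']-p)
bot.dwell(.1)
c=imaging.capture("scene");b,_=snap("h2")
cv2.imwrite("pics/h2c.png",np.hstack([cv2.resize(c[90:210,140:260],None,fx=4,fy=4,interpolation=2)[:, :400],cv2.resize(b,(400,480))]))
E
```

```text
edge in tool (x expect 55, y +-42) [array([ 55.  , -40.84,   4.33]), array([55.06, 41.54,  4.32])]
dx 0.03190775006648039
[3.14 0.28 3.13] [-0.43  0.07 -0.72  0.52  0.11 -0.4 ]
hover 32.77 [476.5  -99.21 175.94] [-0.01 -0.23 -3.21] [ 0.02  0.4  -0.08] 0.152
orient err [ 0. -0. -0.] pos err [ 0.25 -0.11  0.33]
```

View pics/h2c.png

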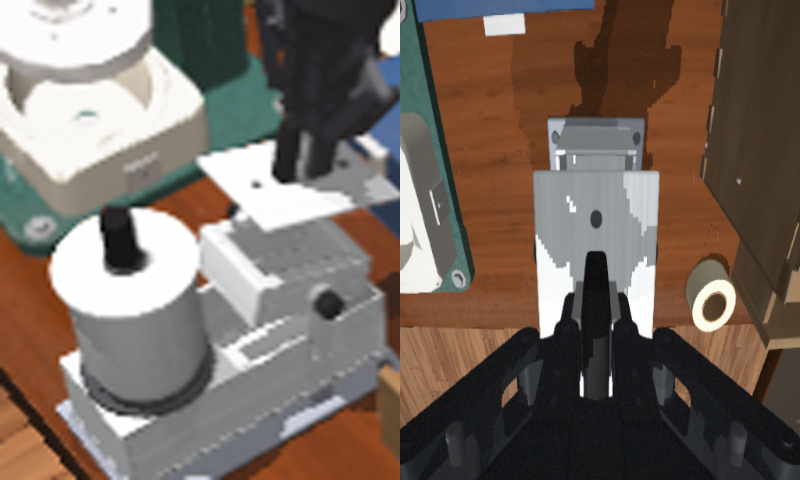

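The cover is seated upright and the plate is held parallel above the mouth. I'll approach along the face normal and press in small steps, logging force and torque.

```bash
python3 - <<'E'
from h import *
np.set_printoptions(precision=2,suppress=True)
def rd():
    F=[];
    for _ in range(4): s=bot.get_state();F.append(np.r_[s['contact_force'],s['wrist_torque'],s['tcp_pos']]);bot.dwell(.04)
    return np.mean(F,0)
bot.movel(MC+nrm*20,OT,max_speed=100); bot.dwell(.3); b=rd(); print("base",b)
hit=bot.movel(MC+nrm*4,OT,max_speed=12,threshold=4); 
def show(l):
    r=rd(); d=r-b; o=(r[6:]-MC)@MM
    print(l,round(bot.get_state()['t'],2),"Fn %.2f"%(d[:3]@nrm),"F",d[:3]@MM,"T",d[3:6]@MM,"tcp in mouth",o); return d[:3]@nrm,o[2]
f,h=show(hit)
for i in range(10):
    if f>10 or h<5: break
    h0=(h if i==0 else h0)-0.4
    bot.movel(MC+nrm*h0,OT,max_speed=10); bot.dwell(.15); f,h=show(h0)
E
```

```text
base [ -0.06   0.36  -1.51   0.02   0.38   0.   487.62 -99.34 137.66]
True 35.16 Fn 7.11 F [ 0.04 -0.12  7.11] T [-0.09 -0.26 -0.01] tcp in mouth [-0.13  0.06 10.05]
9.649119570560055 35.79 Fn 9.69 F [-1.82  0.75  9.69] T [ 0.04  0.25 -0.03] tcp in mouth [-0.1   0.05 10.04]
9.249119570560055 36.36 Fn 15.52 F [-3.76  0.94 15.52] T [0.14 0.51 0.01] tcp in mouth [-0.09  0.05 10.02]
```

Contact came at 10.0 mm, against 9.3 mm expected. The centre of pressure lies inside the frame, so both ends bear. I'll ease the push to about 11 N, relieve the lateral load, and check stability.

```bash
python3 - <<'E'
from h import *
np.set_printoptions(precision=2,suppress=True)
b=np.array([-0.06,.36,-1.51,.02,.38,0])
def show(l):
    F=[]
    for _ in range(5): s=bot.get_state();F.append(np.r_[s['contact_force'],s['wrist_torque'],s['tcp_pos']]);bot.dwell(.04)
    r=np.mean(F,0);d=r[:6]-b
    print(l,round(s['t'],2),"F",d[:3]@MM,"T",d[3:6]@MM,"tcp",(r[6:]-MC)@MM,round(s['opening'],3)); return d[:3]@MM
show("now")
for dx,h in((-.2,9.25),(-.2,9.55),(-.3,9.55)):
    bot.movel(MC+nrm*h+MM[:,0]*dx,OT,max_speed=10); bot.dwell(.3); show((dx,h))
bot.dwell(.6); show("settled")
s=bot.get_state(); print("rot err",(R.from_euler("xyz",OT).inv()*R.from_euler("xyz",s['orientation'])).as_rotvec())
c=imaging.capture("scene");w,_=snap("f1")
cv2.imwrite("pics/f1c.png",np.hstack([cv2.resize(c[110:210,140:255],None,fx=4.8,fy=4.8,interpolation=2)[:,:500],cv2.resize(w[80:320,190:320],(260,480))]))
E
```

```text
now 36.52 F [-3.25  0.91 15.64] T [ 0.12  0.51 -0.01] tcp [-0.12  0.05 10.  ] 0.155
(-0.2, 9.25) 37.28 F [-3.23  1.31 14.47] T [0.14 0.41 0.  ] tcp [-0.09  0.05 10.01] 0.151
(-0.2, 9.55) 38.04 F [-2.2   1.11 11.18] T [0.06 0.27 0.02] tcp [-0.1   0.04 10.03] 0.157
(-0.3, 9.55) 38.8 F [-1.53  1.11 11.07] T [ 0.09  0.22 -0.01] tcp [-0.09  0.05 10.03] 0.149
settled 39.61 F [-1.85  0.65 11.12] T [0.09 0.21 0.  ] tcp [-0.09  0.03 10.04] 0.148
rot err [ 0. -0. -0.]
```

```bash
python3 - <<'E'
from h import *
m=load("f1"); s=bot.get_state(); print(s['t'],s['contact_force'],s['opening'])
# expected plate low-edge position in final wrist picture vs. seen (plate top surface, low end)
e=MC+MM@np.array([-55,0,5]); print("expected low edge px",proj(m,e)); im=cv2.imread("pics/f1.png",0)
u=proj(m,e)[0].astype(int); print(im[u[1]-8:u[1]+9,u[0]+25])
bot.sign_off()
E
```

```text
39.9 [-5.27293795  0.87318854  8.49747488] 0.15385972864377712
expected low edge px [[250.04161642 136.44731402]]
[190 191 189 193 191 190 189 190 171 182 193 196 197 201 200 201 201]
the job is handed in; nothing more can be done
```

Both parts are in place and the job is handed in at about 40 s of the 59 s allowed. The arm is still gripping the shutter and pressing it on the mouth.

- **Cover:** It is seated on the collar and released. It stopped at TCP height 178.6 mm, against 178 mm expected for a seated cover. A wrist picture afterwards put the disc centre at (608.0, −101.0), about 1.3 mm from the collar centre I measured at (609.2, −101.4).
- **Shutter:** It is gripped by its rib and tilted 0.283 rad, the value I took from the three-view fit of the mouth. In the grip, the plate was centred on the tool to about 0.4 mm.
- **Push:** It is steady at about 11 N along the face normal.
- **Flushness:** Contact came at 10.0 mm, against 9.3 mm expected, which is within calibration error. The first touch was towards the upper edge. Under the steady push, the torque readings put the centre of pressure inside the frame, so both ends should be bearing. This is inferred from force, and I did not see it in a picture.
- **Checks that fell short:**
  - I could not view the last picture because the 12-picture limit was reached.
  - In its place I compared pixel brightness at the plate's low edge. It showed a faint line where the edge should be, which agrees only weakly.
- **Bystanders:** I did not touch the sauce pot or the label roll. I took no final picture check of them.

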